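# Hang the finial carrier at the curing station and hold its dead-man paddle

## Task

Hang the carrier of freshly coated finials by its arched handle on the hook of the curing station, keeping it upright on the way, and let go of it. Then press the yellow dead-man paddle down until it is level, which is its ON position, and keep holding it there: the program finishes while the gripper still holds the paddle level with the carrier hanging on the hook. Never push the paddle down to its bottom stop (that trips the lamp), and leave the other things on the bench where they are.

Things in the scene. Friction and masses are not known exactly. Their poses are not given: they have to be found in the camera images.
- carrier: Loose carrier, 0.2-0.45 kg: pale wood tray 70 (x) x 110 (y) x 12 mm, three dark finials along y, tops at z = 52 mm, and an arched 8 mm steel handle in its y-z plane: uprights at y = +-50 mm, level crossbar along y centred at z = 125 mm, red knob on its middle. The arch between finials and crossbar is open, 69 mm high; a hook passes through it along x, from either side. Origin: centre of underside.
- carrier_knob (a point): Centre of the red squared knob on top of the carrier's handle: 24 x 24 mm, sides along the carrier's x and y, from 130 to 166 mm above the tray's underside; this point is at 147 mm. Pinch it from above; the crossbar's top is at 129 mm.
- carrier_bar (a point): Middle of the centre line of the handle's crossbar, 125 mm above the tray's underside and 22 mm below carrier_knob: the part that rests on the hook.
- station: Fixed curing station, left or right: grey foot 12 mm high; 16 mm post, 200 mm high, at x = 75 mm; black lamp panel 200 x 120 mm at x = 120 to 150 mm; steel hook, a flat bar 16 mm wide, 8 thick, from the post towards -x, top at z = 189 mm, as far as x = -45 mm, then turned up to a tip at x = -55 mm, top at z = 208 mm. Origin: on the table under hook_seat; x points from hook tip to post.
- hook_seat (a point): Top of the hook's level bar, 189 mm above the table, right above the station's origin; axes as the station's. With the carrier hung here across the bar, carrier_bar is 4 mm above this point. Space for hanging: 67 mm from here to the post, about 40 mm to the upturned tip.
- pedal: Fixed grey base of the dead-man paddle, left or right, 200 x 100 x 12 mm. Origin: on the table right under the yellow pad's centre when the paddle is level. The paddle reaches from its hinge (x = 120 mm, z = 76 mm, axis y; block 95 mm high) towards -x. White gauge strip 104 mm high at x = 50, y = 36 mm: green band beside the paddle when level, red band when nearly at the bottom.
- paddle (a joint): Angle of the sprung paddle, rad: 0 = released (sloping up 0.26 rad towards the yellow pad), 0.26 = level = ON, 0.52 = bottom stop, not to be reached. A spring returns it: about 4 N down on the pad starts it, about 7.5 N holds it level, about 11 N takes it to the bottom.
- paddle_pad (a point): Centre of the top face of the yellow pad (45 x 50 mm, 12 mm thick) at the free end of the paddle, 120 mm from the hinge: about 113 mm above the table when released, 82 mm when level, 51 mm at the bottom stop. Moves and tilts with the paddle. Press here from above with the closed fingertips.
- turned_bowl: Bystander: loose turned wooden bowl, 124 mm across, 50 mm high; origin under its centre.
- coating_jar: Bystander: loose amber jar, 60 mm diameter, 85 mm high; origin under its centre.
- sanding_block: Bystander: loose cork block 70 x 45 x 30 mm; origin under its centre.
- spindle: Bystander: loose dark turned spindle standing upright, 48 mm thick, 100 mm high; origin under its centre.
- chuck_ring: Bystander: loose steel ring 80 mm across, 20 mm high, lying flat; origin under its centre.
- blank: Bystander: loose pale round wood blank, 80 mm diameter, 55 mm high; origin under its centre.
There are look-alikes about, which are no part of the job. What is shaped like the carrier but turquoise is not meant. Leave any pink look-alike of the pedal alone.

How it is judged:
By the outcome, as a careful person would: the job done as asked, in the order asked, and still so for the second after the job is handed in, while the arm keeps its last pose, push and grip.
It also fails if it takes over 59 s, if anything falls off the work surface, if the arm or the gripper's body presses on something with over 40 N, if the wrist force passes 120 N, or if a joint passes its speed limit or range.

## Robot

A 7-joint arm with a two-finger parallel gripper is mounted at the origin on the work surface. World frame = base frame: x ahead of the robot, y to its left, z up, the work surface at z = 0. Lengths are in mm, angles in rad, forces in N, time in s.
With the tool pointing down it reaches from about 425 to 825 mm from the base axis. Payload 3.6 kg.
Tool frame: the origin (TCP) lies between the finger pads; the fingertips stand 19 mm ahead of it and the grasp point (between the pads) is the TCP; z points along the fingers, y is the line along which they close (so a half turn about z gives the same grasp; the last joint's range is limited). The gripper opens to 93 mm and grips with 3 to 60 N. Pads are 15 mm wide; open, the fingers measure 128 mm over their backs; the gripper's body (75 mm by 188 mm) begins 65 mm behind the grasp point.
Start: joints at [-1.365, 0.615, -0.013, 1.423, 0.008, 1.103, -0.04], TCP at [149.925, 632.444, 237.64] pointing down, gripper open.
Joint ranges: [-3.12, 3.12], [-0.3, 2.06], [-1.34, 1.32], [0.26, 2.42], [-1.36, 4.5], [0.01, 1.98], [-2.84, 2.84]. Speed limits (rad/s): [2.79, 2.79, 3.14, 3.14, 3.14, 3.14, 3.14].

## Interface

Orientations are given as a unit quaternion [x, y, z, w].
In Python, from station import read_state, camera, camera_model, workorder gives the robot as it stands.
- The arm moves only by the shell command python3 -m handwheel 'ROWS'. ROWS is JSON, a list of rows, each a list of 7 numbers: the shift along the tool's x, y, z scaled (see below), then the turn, a rotation vector about the tool's x, y, z scaled (see below), then the opening, from -1 (shut) to 1 (fully open). In form: [[tx, ty, tz, rx, ry, rz, hand], ...]. A call has 1 to 8 rows; each row is the pose to reach, as a shift and turn from the pose commanded when the call began, along the tool's axes at that moment, turning the shorter way round; what a row does not reach only later rows make up. The controller multiplies each number of a shift by 400 mm and each number of a turn by pi rad. A row lasts 1/12 s, in which the tool goes at most 41.7 mm and 7.16 degrees, less where a joint would pass 70% of its speed; a pose out of reach is approached as far as the arm can. A call with a number of a shift or a turn outside -1 to 1 is refused whole. A call with a gripper value outside its range is refused whole. The fingers move at their own pace and stop on an object; the grip force is fixed at half the most. Time passes only in rows, so rows that repeat a pose let the fingers close. It gives the time, the measured TCP pose, the force, the opening and the grip force at its end, in the units of the state.
- read_state(): the state, without advancing time (a new reading comes with each control period).
- camera(name): name is "side" or "top" or "wrist"; returns the picture (384x512x3 uint8, red, green, blue); there is no depth.
- camera_model(name): a dict with "intrinsics" (3x3 intrinsics, pixels), "xyz" and "rotation" of the camera in the world; the wrist camera has in their place "mount" (4x4, takes a point from camera to tool coordinates, whose origin is the TCP and whose axes are the flange's). Camera axes: x right, y up, looking along -z (the intrinsics and any distortion apply to the point x, -y, -z); pixel columns grow to the right and rows downward; lengths in mm; the calibration is good to about 2 mm. A picture is of the moment at which its call begins: read the wrist's pose just before it. camera_model takes no time and is no camera call.
- workorder.close_job(): hands the job in; it is judged then, once.
The state is a dict: "time": time; "joint_pos": joint angles; "dq": joint speeds; "joint_torque": joint torques, N m; "position": TCP position; "orientation": TCP orientation; "force": force on the tool from outside, world axes, zero at the start; "wrist_torque": the same for the moment, N m; "finger_gap": finger opening in mm; "grasp_force": force on a finger pad.
Only numpy, scipy, OpenCV 4.12 (cv2) and the standard library are available. Lean on these libraries where they do the work, as an engineer would, in place of code of your own. Each camera call takes 0.05 s, during which the arm holds its last target. There are 200 camera calls.

## Working session

There is one attempt and no reset: what is moved stays moved. The work goes in short steps, Python scripts to look and compute and a shell command to move; the robot and the scene stay as the last step left them, time stands still between calls to the robot, and variables do not carry over. Pictures are saved under pics/ and viewed, at most 10 in all, crops included, and the job is handed in when it is done.

```bash
ls; mkdir -p pics
python3 - <<'E'
from station import read_state,camera,camera_model
import cv2,numpy as np
s=read_state();print({k:np.round(v,3).tolist() for k,v in s.items()})
a=camera("top");b=camera("side")
cv2.imwrite("pics/top1.png",a[:,:,::-1]);cv2.imwrite("pics/side1.png",b[:,:,::-1])
for n in("top","side","wrist"):print(n,camera_model(n))
E
```

```text
pics
{'time': 0.0, 'joint_pos': [-1.364, 0.616, -0.013, 1.425, 0.008, 1.103, -0.04], 'dq': [-0.001, -0.001, -0.0, -0.0, 0.0, 0.0, 0.0], 'joint_torque': [-0.0, -45.894, 0.209, -16.575, -0.061, 0.021, 0.0], 'position': [149.75, 631.749, 236.513], 'orientation': [0.116, 0.993, -0.001, -0.0], 'force': [-0.141, -0.55, -0.291], 'wrist_torque': [-0.048, -0.039, -0.021], 'grasp_force': 0.0, 'finger_gap': 93.212}
top {'intrinsics': array([[356.49341005,   0.        , 255.847358  ],
       [  0.        , 356.49341005, 196.14017652],
       [  0.        ,   0.        ,   1.        ]]), 'xyz': array([ 334.81912382,  -82.99013382, 1684.517899  ]), 'rotation': array([ 0.03198963, -0.03554818, -0.69866825,  0.71384569])}
side {'intrinsics': array([[422.67251351,   0.        , 250.79199558],
       [  0.        , 422.67251351, 191.11108075],
       [  0.        ,   0.        ,   1.        ]]), 'xyz': array([-154.14963464, -953.37799932, 1370.85740831]), 'rotation': array([ 0.32526086, -0.10956163, -0.28673666,  0.89441809])}
wrist {'intrinsics': array([[333.34166299,   0.        , 253.50752964],
       [  0.        , 333.34166299, 198.41289989],
       [  0.        ,   0.        ,   1.        ]]), 'mount': array([[ 1.70179940e-05,  9.60707648e-01,  2.77562273e-01,
         7.64119920e+01],
       [ 9.99999367e-01, -3.28536830e-04,  1.07583015e-03,
        -2.11127516e-01],
       [ 1.12474768e-03,  2.77562079e-01, -9.60707045e-01,
        -1.47009945e+02],
       [ 0.00000000e+00,  0.00000000e+00,  0.00000000e+00,
         1.00000000e+00]])}
```

View pictures.

View pics/top1.png

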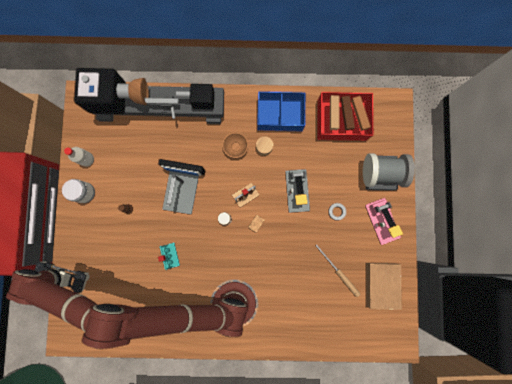

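View pics/side1.png

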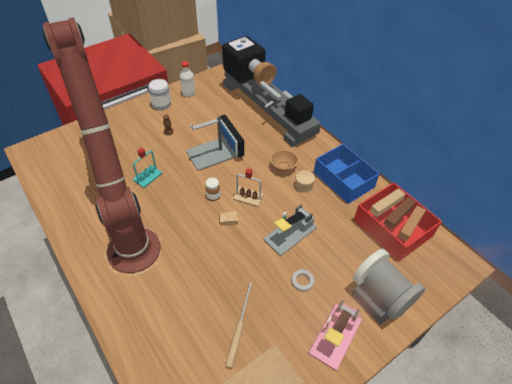

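```bash
cat > h.py <<'E'
import numpy as np,cv2
from scipy.spatial.transform import Rotation as R
from station import read_state,camera,camera_model
def cam(name,s=None):
    m=camera_model(name);K=np.array(m["intrinsics"])
    if name=="wrist":
        T=np.eye(4);T[:3,:3]=R.from_quat(s["orientation"]).as_matrix();T[:3,3]=s["position"]
        T=T@np.array(m["mount"]);Rm,t=T[:3,:3],T[:3,3]
    else: Rm,t=R.from_quat(m["rotation"]).as_matrix(),np.array(m["xyz"])
    return K,Rm,t
def proj(c,p):
    K,Rm,t=c;q=(np.atleast_2d(p)-t)@Rm*[1,-1,-1];q=q@K.T;return q[:,:2]/q[:,2:]
def ray(c,uv):
    K,Rm,t=c;d=Rm@(np.linalg.solve(K,[*uv,1])*[1,-1,-1]);return t,d/np.linalg.norm(d)
def atz(c,uv,z):
    t,d=ray(c,uv);return t+d*(z-t[2])/d[2]
def tri(obs):
    A=np.zeros((3,3));b=np.zeros(3);rs=[ray(*o) for o in obs]
    for t,d in rs:
        P=np.eye(3)-np.outer(d,d);A+=P;b+=P@t
    x=np.linalg.solve(A,b);return x,[float(np.linalg.norm(np.cross(x-t,d))) for t,d in rs]
E
python3 - <<'E'
import cv2
a=cv2.imread("pics/top1.png")[150:220,155:315];b=cv2.imread("pics/side1.png")[105:255,180:325]
cv2.imwrite("pics/tc.png",cv2.resize(a,None,fx=5,fy=5,interpolation=cv2.INTER_CUBIC))
cv2.imwrite("pics/sc.png",cv2.resize(b,None,fx=4,fy=4,interpolation=cv2.INTER_CUBIC))
E
```

```text
(no output)
```

View pics/tc.png

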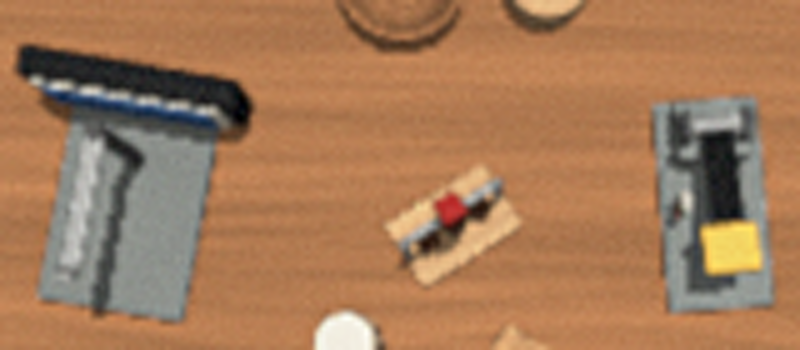

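View pics/sc.png

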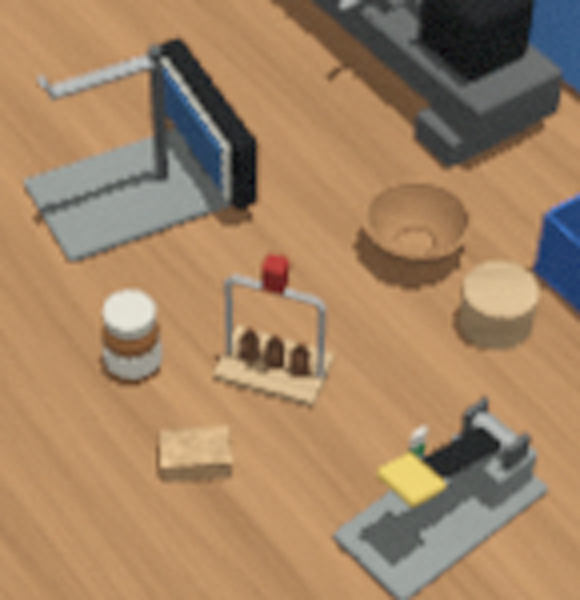

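```bash
cat > m.py <<'E'
from h import *
ct,cs=cam("top"),cam("side")
T=lambda U,V:(ct,(155+(U+.5)/5-.5,150+(V+.5)/5-.5));S=lambda U,V:(cs,(180+(U+.5)/4-.5,105+(V+.5)/4-.5))
for n,t,s in [("knob",(452,209),(275,273)),("tip",(68,272),(45,84)),("posttop",(97,138),(157,50)),("pad",(731,249),(412,478)),
  ("bar1",(500,185),(325,299)),("bar2",(404,256),(229,281))]:
    x,e=tri([T(*t),S(*s)]);print(n,x.round(1),np.round(e,1))
for n,ps in [("tray",[(383,227),(484,165),(523,220),(428,287)]),]:
    q=np.array([atz(*T(*p),12) for p in ps]);print(n,q.round(0).tolist(),q.mean(0).round(1))
q=np.array([atz(*T(*p),12) for p in [(38,300),(186,321),(217,132),(75,110)]]);print("foot",q.round(0).tolist())
q=np.array([atz(*T(*p),12) for p in [(653,104),(755,98),(774,304),(669,311)]]);print("ped",q.round(0).tolist(),q.mean(0))
q=np.array([atz(*T(*p),113) for p in [(701,226),(757,221),(763,271),(706,276)]]);print("pad",q.round(0).tolist(),q.mean(0))
E
python3 m.py
```

```text
knob [502.6 -42.4 149.9] [1.2 1.2]
tip [436.6 275.6 199.4] [0.3 0.3]
posttop [554.  252.6 203.6] [5.8 5.8]
pad [ 478.1 -290.8  107.9] [2.7 2.7]
bar1 [529. -85. 133.] [4.1 4.1]
bar2 [467.7  -3.4 124.8] [6.7 6.7]
tray [[498.0, 27.0, 12.0], [559.0, -67.0, 12.0], [508.0, -105.0, 12.0], [442.0, -17.0, 12.0]] [501.8 -40.8  12. ]
foot [[422.0, 348.0, 12.0], [406.0, 209.0, 12.0], [585.0, 186.0, 12.0], [603.0, 321.0, 12.0]]
ped [[621.0, -226.0, 12.0], [629.0, -323.0, 12.0], [433.0, -343.0, 12.0], [425.0, -244.0, 12.0]] [ 526.98585819 -284.16508824   12.        ]
pad [[495.0, -262.0, 113.0], [501.0, -311.0, 113.0], [456.0, -317.0, 113.0], [451.0, -267.0, 113.0]] [ 475.83979675 -289.28604231  113.        ]
```

```bash
cat > go.py <<'E'
# usage: go.py x y z yaw  -> row numbers (tool down, tool y at yaw; TCP)
import sys;from h import *
x,y,z,a=map(float,sys.argv[1:5]);s=read_state();Rc=R.from_quat(s["orientation"])
yv=np.array([np.cos(a),np.sin(a),0]);zv=np.array([0,0,-1.]);Rt=R.from_matrix(np.c_[np.cross(yv,zv),yv,zv])
d=Rc.inv().apply(np.array([x,y,z])-s["position"]);r=(Rc.inv()*Rt).as_rotvec()
print("t",round(s["time"],2),"row",(d/400).round(4),(r/np.pi).round(4),"| mm",np.linalg.norm(d).round(1),"rows",max(np.linalg.norm(d)/41.7,np.degrees(np.linalg.norm(r))/7.16).round(1),
 "pos",s["position"].round(1),"F",s["force"].round(1),"gap",round(s["finger_gap"],1))
E
python3 go.py 420 330 320 0.9
```

```text
t 0.1 row [-0.8314 -0.5789 -0.2072] [-0.0007  0.0002  0.1394] | mm 413.6 rows 9.9 pos [149.8 631.8 236.6] F [ 0.7 -0.2 -0.4] gap 92.9
```

```bash
python3 -m handwheel '[[-0.831,-0.579,-0.207,0,0,0.139,1],[-0.831,-0.579,-0.207,0,0,0.139,1],[-0.831,-0.579,-0.207,0,0,0.139,1],[-0.831,-0.579,-0.207,0,0,0.139,1],[-0.831,-0.579,-0.207,0,0,0.139,1],[-0.831,-0.579,-0.207,0,0,0.139,1],[-0.831,-0.579,-0.207,0,0,0.139,1],[-0.831,-0.579,-0.207,0,0,0.139,1]]'; python3 go.py 420 330 320 0.9; python3 go.py 460 100 320 0.61
```

```text
time: 0.77
position: [368.3, 387.1, 304.5]
orientation: [0.328, 0.945, -0.0, -0.0]
force: [1.0, 0.2, 0.1]
finger_gap: 93.3
grasp_force: 0.0
t 0.77 row [-0.1898 -0.0319 -0.0387] [-0.0003 -0.      0.0005] | mm 78.5 rows 1.9 pos [368.3 387.1 304.5] F [1.  0.2 0.1] gap 93.3
t 0.77 row [-0.625  -0.4208 -0.0384] [-0.0003  0.      0.0928] | mm 301.8 rows 7.2 pos [368.3 387.1 304.5] F [1.  0.2 0.1] gap 93.3
```

```bash
cat > snap.py <<'E'
import sys,pickle;from h import *
n=sys.argv[1];s=read_state();im=camera("wrist");cv2.imwrite(f"pics/{n}.png",im[:,:,::-1]);pickle.dump(cam("wrist",s),open(f"pics/{n}.pkl","wb"))
E
python3 snap.py w1
python3 -m handwheel '[[-0.625,-0.42,-0.038,0,0,0.093,1],[-0.625,-0.42,-0.038,0,0,0.093,1],[-0.625,-0.42,-0.038,0,0,0.093,1],[-0.625,-0.42,-0.038,0,0,0.093,1],[-0.625,-0.42,-0.038,0,0,0.093,1],[-0.625,-0.42,-0.038,0,0,0.093,1],[-0.625,-0.42,-0.038,0,0,0.093,1],[-0.625,-0.42,-0.038,0,0,0.093,1]]'; python3 snap.py w2; python3 go.py 502 -41 280 0.61
python3 - <<'E'
import cv2,numpy as np
a=cv2.imread("pics/w1.png");b=cv2.imread("pics/w2.png");cv2.imwrite("pics/w12.png",cv2.resize(np.hstack([a,b]),(800,300)))
E
```

```text
time: 1.48
position: [460.9, 94.1, 320.1]
orientation: [0.468, 0.884, -0.001, 0.002]
force: [0.8, -0.4, 1.0]
finger_gap: 92.7
grasp_force: 0.0
t 1.53 row [-0.3397 -0.1065  0.1011] [-0.0002  0.0011 -0.0039] | mm 148.0 rows 3.5 pos [460.7  95.4 320. ] F [-0.2 -1.9  0.1] gap 93.2
```

View pics/w12.png

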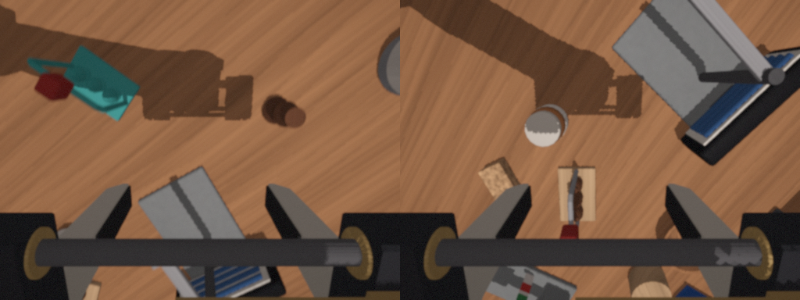

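```bash
python3 -m handwheel '[[-0.34,-0.107,0.07,0,0.001,-0.004,1],[-0.34,-0.107,0.07,0,0.001,-0.004,1],[-0.34,-0.107,0.07,0,0.001,-0.004,1],[-0.34,-0.107,0.07,0,0.001,-0.004,1],[-0.34,-0.107,0.07,0,0.001,-0.004,1]]'; python3 snap.py w3
python3 - <<'E'
import cv2,numpy as np
a=cv2.imread("pics/w3.png");b=cv2.imread("pics/w2.png")
cv2.imwrite("pics/w3c.png",np.vstack([cv2.resize(a[90:250,130:400],(800,474),interpolation=2)]))
h=cv2.cvtColor(a,40);m=(((h[...,0]<8)|(h[...,0]>172))&(h[...,1]>170)&(h[...,2]>50)).astype(np.uint8)
n,l,s,c=cv2.connectedComponentsWithStats(m)
for i in range(1,n):
    if s[i,4]>60:print(s[i],c[i])
E
```

```text
time: 1.95
position: [502.2, -38.0, 290.3]
orientation: [0.46, 0.888, -0.001, -0.002]
force: [-0.5, 0.3, 0.2]
finger_gap: 92.8
grasp_force: 0.0
[241 181  26  32 741] [253.39811066 196.87044534]
```

View pics/w3c.png

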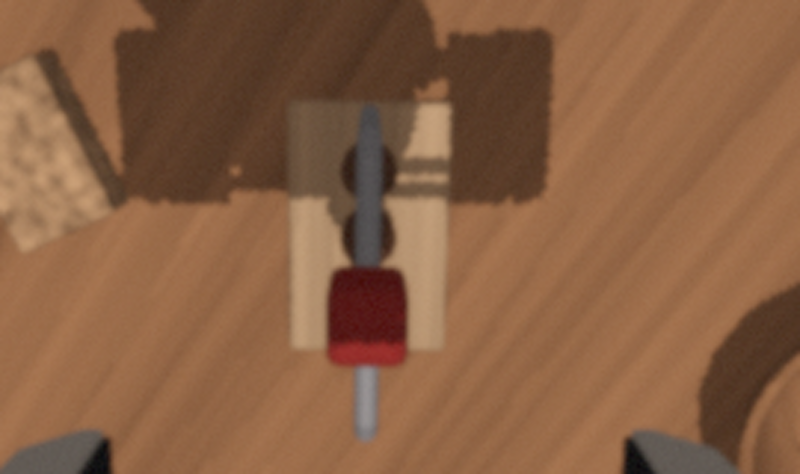

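```bash
cat > f.py <<'E'
from h import *;import pickle
from scipy.optimize import least_squares
c=pickle.load(open("pics/w3.pkl","rb"));a=.6145
box=np.array([[i,j,k] for i in(-12,12) for j in(-12,12) for k in(-17,19)],float)
Rz=R.from_euler("z",a)
def bb(x,y,z=147):
    p=proj(c,Rz.apply(box)+[x,y,z]);return np.r_[p.min(0),p.max(0)]
obs=np.array([240.5,180.5,266.5,212.5])
r=least_squares(lambda q:bb(*q)-obs,[502,-41]);print(r.x,r.fun)
for s in(0,):
  print("center",tri([(c,(253.4,196.9)),(cam("top"),(155+452.5/5-.5,150+209.5/5-.5)),(cam("side"),(180+275.5/4-.5,105+273.5/4-.5))]))
# bar ends in w3 at z~125
for uv in [(130+371/2.963,90+105/2.963),(130+367/2.963,90+435/2.963)]: print(atz(c,uv,125).round(1))
E
python3 f.py; python3 go.py 502 -41 200 0.6145
```

```text
[504.50906653 -41.78017873] [-1.29251433 -2.29254225  1.29036567  2.18782582]
center (array([503.43566864, -42.31388404, 149.63497697]), [1.3658728108178613, 1.9154824207205896, 0.6513425083876386])
[470.8   8.4 125. ]
[533.2 -82.2 125. ]
t 2.0 row [-0.0142 -0.0089  0.2266] [-0.0006 -0.0014  0.0013] | mm 90.9 rows 2.2 pos [502.  -34.5 290.6] F [-0.1  0.6  0.3] gap 92.9
```

```bash
python3 go.py 503.5 -42 210 0.61;python3 -m handwheel '[[0,0,0,0,0,0,1],[0,0,0,0,0,0,1]]'; python3 snap.py w4;python3 go.py 503.5 -42 210 0.61; sed -i 's/w3.pkl/w4.pkl/' f.py
python3 - <<'E'
import cv2,numpy as np
a=cv2.imread("pics/w4.png");h=cv2.cvtColor(a,40);m=(((h[...,0]<8)|(h[...,0]>172))&(h[...,1]>170)&(h[...,2]>50)).astype(np.uint8)
n,l,s,c=cv2.connectedComponentsWithStats(m)
for i in range(1,n):
    if s[i,4]>60:print(s[i],c[i])
E
```

```text
t 2.0 row [-0.0183 -0.0074  0.2015] [-0.0006 -0.0014  0.0027] | mm 81.0 rows 1.9 pos [502.  -34.5 290.6] F [-0.1  0.6  0.3] gap 92.9
time: 2.17
position: [502.0, -30.9, 291.5]
orientation: [0.455, 0.891, 0.001, -0.002]
force: [0.3, 0.0, -0.0]
finger_gap: 93.1
grasp_force: 0.0
t 2.22 row [-0.0251 -0.0131  0.2039] [ 0.0002 -0.0014  0.0052] | mm 82.3 rows 2.0 pos [502.  -31.1 291.6] F [-0.9 -0.3 -0.8] gap 92.9
[236 187  25  33 745] [248.05369128 203.54362416]
```

```bash
sed -i 's/obs=np.*/obs=np.array([235.5,186.5,260.5,219.5])/;s/253.4,196.9/248.05,203.5/;s/a=.6145/a=.60/' f.py; python3 f.py; python3 -m handwheel '[[-0.025,-0.013,0.2,0,-0.0014,0.005,1],[-0.025,-0.013,0.2,0,-0.0014,0.005,1],[-0.025,-0.013,0.2,0,-0.0014,0.005,1],[-0.025,-0.013,0.2,0,-0.0014,0.005,1],[-0.025,-0.013,0.2,0,-0.0014,0.005,1]]'; python3 snap.py w5;  python3 go.py 503.5 -42 151 0.61
python3 - <<'E'
import cv2,numpy as np
a=cv2.imread("pics/w5.png");h=cv2.cvtColor(a,40);m=(((h[...,0]<8)|(h[...,0]>172))&(h[...,1]>170)&(h[...,2]>50)).astype(np.uint8)
n,l,s,c=cv2.connectedComponentsWithStats(m)
for i in range(1,n):
    if s[i,4]>60:print(s[i],c[i])
E
```

```text
[504.36473177 -42.16468288] [-1.8032327  -2.17819111  1.76288     2.09605694]
center (array([503.35090893, -42.48099038, 149.94629245]), [1.3974101516593398, 1.9201577791100808, 0.6371237902161878])
[470.4  15.8 125. ]
[534.  -74.3 125. ]
time: 2.63
position: [504.8, -43.9, 213.3]
orientation: [0.463, 0.886, 0.0, 0.002]
force: [-0.3, -0.3, 0.1]
finger_gap: 93.3
grasp_force: 0.0
t 2.68 row [ 0.0074 -0.0009  0.1569] [ 0.0012  0.0011 -0.0008] | mm 62.8 rows 1.5 pos [505.2 -44.2 213.8] F [ 0.8 -0.8  0.3] gap 92.9
[ 237  196   36   46 1485] [254.28484848 219.15218855]
```

```bash
python3 -m handwheel '[[0,0,0.075,0,0,0,1],[0,0,0.15,0,0,0,1],[0,0,0.15,0,0,0,1],[0,0,0.15,0,0,0,1]]'; python3 -m handwheel '[[0,0,0,0,0,0,-1],[0,0,0,0,0,0,-1],[0,0,0,0,0,0,-1],[0,0,0,0,0,0,-1],[0,0,0,0,0,0,-1],[0,0,0,0,0,0,-1],[0,0,0,0,0,0,-1]]';python3 go.py 503.5 -42 151 0.61
```

```text
time: 3.02
position: [504.1, -44.5, 152.6]
orientation: [0.464, 0.886, -0.0, 0.001]
force: [0.5, -0.4, 0.7]
finger_gap: 92.9
grasp_force: 0.0
time: 3.6
position: [503.6, -44.9, 151.7]
orientation: [0.464, 0.886, -0.0, 0.001]
force: [0.5, -0.5, -0.4]
finger_gap: 50.9
grasp_force: 0.0
t 3.6 row [0.0062 0.0039 0.0018] [ 0.      0.0004 -0.0013] | mm 3.0 rows 0.1 pos [503.6 -44.9 151.7] F [ 0.5 -0.5 -0.4] gap 50.9
```

```bash
python3 -m handwheel '[[0.006,0.003,0,0,0,0,-1],[0.006,0.003,0,0,0,0,-1],[0.006,0.003,0,0,0,0,-1],[0.006,0.003,0,0,0,0,-1],[0.006,0.003,0,0,0,0,-1],[0.006,0.003,0,0,0,0,-1],[0.006,0.003,0,0,0,0,-1],[0.006,0.003,0,0,0,0,-1]]';python3 go.py 503.5 -42 151 0.61
```

```text
time: 4.27
position: [503.3, -42.2, 151.5]
orientation: [0.464, 0.886, -0.0, 0.001]
force: [1.0, 1.0, -1.9]
finger_gap: 23.4
grasp_force: 30.0
t 4.27 row [0.0001 0.0006 0.0012] [ 0.      0.0004 -0.0012] | mm 0.5 rows 0.0 pos [503.3 -42.2 151.5] F [ 1.   1.  -1.9] gap 23.4
```

```bash
python3 -m handwheel '[[0,0,-0.05,0,0,0,-1],[0,0,-0.15,0,0,0,-1],[0,0,-0.27,0,0,0,-1],[0,0,-0.27,0,0,0,-1],[0,0,-0.27,0,0,0,-1],[0,0,-0.27,0,0,0,-1]]'
python3 - <<'E'
from h import *
print(tri([(cam("top"),(161,258)),(cam("side"),(141.5,153.5))]))
print(atz(cam("top"),(172,256),12),atz(cam("top"),(224,217),85))
import pickle;c=pickle.load(open("pics/w2.pkl","rb"))
print(tri([(c,(480,97)),(cam("top"),(155+97/5-.4,150+138/5-.4))]),tri([(c,(480,97)),(cam("side"),(180+157/4-.4,105+50/4-.4))]))
print(atz(c,(480,97),200))
a=cv2.imread("pics/w2.png")[0:200,300:512];w=cv2.imread("pics/w1.png")[195:384,160:400]
cv2.imwrite("pics/st.png",np.vstack([cv2.resize(a,None,fx=2.8,fy=2.8,interpolation=2)]))
E
python3 go.py 390 280 259 -0.15
```

```text
time: 4.77
position: [501.6, -41.9, 258.2]
orientation: [0.464, 0.886, -0.001, -0.001]
force: [-0.6, -0.6, -4.6]
finger_gap: 23.6
grasp_force: 30.0
(array([211.36908564, 309.35176256, 138.1927026 ]), [3.339061665282181, 3.339061665282118])
[208.26149411 292.67963871  12.        ] [391.23465514  51.23132315  85.        ]
(array([546.52920759, 249.72820571, 223.66721424]), [1.234945769538262, 1.2349457695383441]) (array([563.74699147, 259.58211211, 193.96521472]), [1.0291084490349707, 1.029108449035001])
[559.39106915 257.29075361 200.        ]
t 4.77 row [ 0.8203  0.2291 -0.0016] [-0.0009 -0.      0.2407] | mm 340.7 rows 8.2 pos [501.6 -41.9 258.2] F [-0.6 -0.6 -4.6] gap 23.6
```

View pics/st.png

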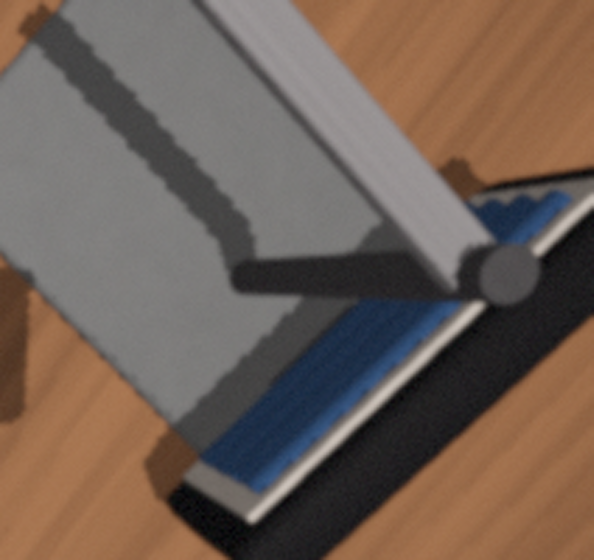

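Run:
```python
from h import *
import pickle;c=pickle.load(open("pics/w2.pkl","rb"))
f=lambda U,V,z:atz(c,(300+(U+.5)/2.8-.5,(V+.5)/2.8-.5),z)
l=f(210,0,189),f(440,275,189);r=f(290,0,189),f(485,230,189)
for p,q in(l,r):d=q-p;print(p.round(1),q.round(1),np.arctan2(d[1],d[0]))
x=tri([(c,(481,97.8)),(cam("top"),(155+97/5-.4,150+138/5-.4)),(cam("side"),(180+157/4-.4,105+50/4-.4))]);print(x)
```

```text
[451.4 267.1 189. ] [550.5 250.5 189. ] -0.16600687901541628
[468.9 278.9 189. ] [552.4 266.4 189. ] -0.14867302039325536
(array([554.85556784, 253.23546912, 205.13828354]), [2.9949834210476958, 6.322364365720681, 5.499025330238714])
```

```bash
python3 -m handwheel '[[0.1,0.028,0,0,0,0.024,-1],[0.2,0.056,0,0,0,0.05,-1],[0.3,0.084,0,0,0,0.08,-1],[0.4,0.112,0,0,0,0.11,-1],[0.5,0.14,0,0,0,0.14,-1],[0.57,0.16,0,0,0,0.17,-1],[0.6,0.168,0,0,0,0.2,-1],[0.6,0.168,0,0,0,0.2,-1]]'; python3 go.py 365 285 259 -0.15
```

```text
time: 5.43
position: [417.7, 197.4, 256.1]
orientation: [0.713, 0.701, -0.003, -0.002]
force: [-0.3, -0.4, -4.0]
finger_gap: 24.3
grasp_force: 30.0
t 5.43 row [ 0.2168 -0.1353 -0.007 ] [-0.0021  0.001   0.0427] | mm 102.3 rows 2.5 pos [417.7 197.4 256.1] F [-0.3 -0.4 -4. ] gap 24.3
```

```bash
python3 -m handwheel '[[0,-0.07,-0.004,-0.001,0.001,0.02,-1],[0.03,-0.135,-0.007,-0.002,0.001,0.043,-1],[0.1,-0.135,-0.007,-0.002,0.001,0.043,-1],[0.18,-0.135,-0.007,-0.002,0.001,0.043,-1],[0.217,-0.135,-0.007,-0.002,0.001,0.043,-1],[0.217,-0.135,-0.007,-0.002,0.001,0.043,-1],[0.217,-0.135,-0.007,-0.002,0.001,0.043,-1],[0.217,-0.135,-0.007,-0.002,0.001,0.043,-1]]'; python3 -m handwheel '[[0,0,0,0,0,0,-1],[0,0,0,0,0,0,-1]]'; python3 snap.py w6; python3 go.py 365 285 259 -0.15
python3 - <<'E'
from h import *
s=camera("side")[105:215,150:270,::-1];cv2.imwrite("pics/side6.png",camera("side")[:,:,::-1]);cv2.imwrite("pics/top6.png",camera("top")[:,:,::-1])
t=cv2.imread("pics/top6.png")[150:220,140:220]
w=cv2.imread("pics/w6.png")
o=np.full((584,800,3),0,np.uint8);o[:288,:384]=cv2.resize(w,(384,288));o[:330,400:760]=cv2.resize(s,(360,330),interpolation=2)
o[334:584,400:686]=cv2.resize(t,(286,250),interpolation=2)
o[290:584,0:392]=cv2.resize(w[100:289,260:512],(392,294));cv2.imwrite("pics/c6.png",o)
E
```

```text
time: 6.1
position: [369.5, 278.8, 260.7]
orientation: [0.761, 0.649, 0.001, 0.003]
force: [0.5, -1.1, -4.7]
finger_gap: 23.8
grasp_force: 30.0
time: 6.27
position: [369.9, 279.7, 261.7]
orientation: [0.761, 0.648, 0.003, 0.002]
force: [-0.4, 0.2, -4.4]
finger_gap: 23.9
grasp_force: 30.0
t 6.32 row [ 0.0103 -0.0139  0.007 ] [ 0.0021 -0.0006 -0.003 ] | mm 7.5 rows 0.2 pos [369.8 280.1 261.8] F [-0.4 -0.1 -4.5] gap 23.6
```

View pics/c6.png

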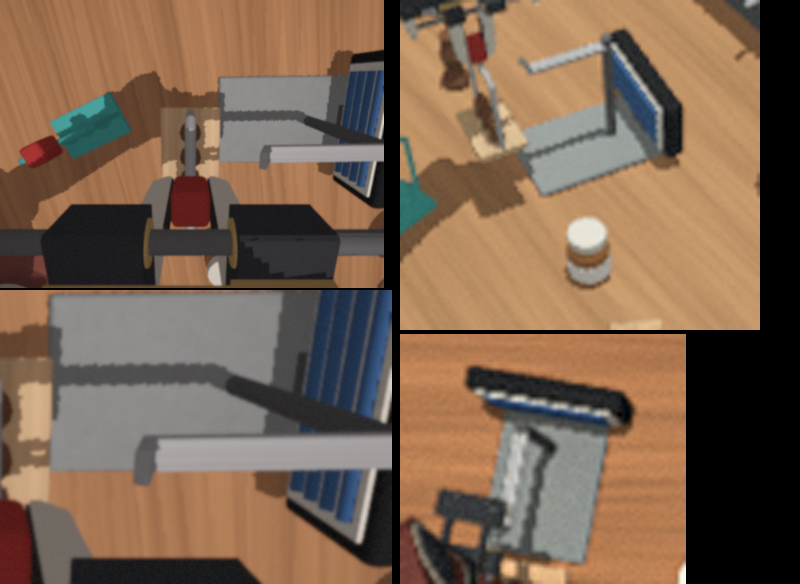

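Run:
```python
from h import *
import pickle;c=pickle.load(open("pics/w6.pkl","rb"));c2=pickle.load(open("pics/w2.pkl","rb"))
f=lambda U,V,z:atz(c,(260+(U+.5)/1.5556-.5,100+(V+.5)/1.5556-.5),z)
g=lambda U,V,z:atz(c2,(300+(U+.5)/2.8-.5,(V+.5)/2.8-.5),z)
tip=f(147,459,208);print("tip",tip)
for z in(180,189,198):
    a,b=f(165,454.5,z),f(388,449,z);d=b-a;y=np.arctan2(d[1],d[0]);m,n=(g(210,0,z)+g(290,0,z))/2,(g(440,275,z)+g(485,230,z))/2
    L=lambda p:(p-a)@np.array([-np.sin(y),np.cos(y),0])
    print(z,a.round(1),b.round(1),y.round(3),L(m),L(n))
y=-.155;u=np.array([np.cos(y),np.sin(y),0]);print("seat from tip",tip+50*u)
P=np.array([486,266,0]);print(proj(c,[P+75*u+[0,0,200],P-50*u+[0,0,208]]))
# knob in grip: red centre
```

```text
tip [424.74764816 132.8367821  208.        ]
180 [440.8 103.3 180. ] [562.9  86.7 180. ] -0.135 174.70377934371072 172.47189148116308
189 [438.5 113.2 189. ] [555.8  97.3 189. ] -0.135 161.30896706584036 159.1471201302343
198 [436.2 123.1 198. ] [548.7 107.9 198. ] -0.135 147.91415478797003 145.8223487793055
seat from tip [474.1482247  125.11777713 208.        ]
[[540.40555446 214.13678137]
 [356.11853944 219.41634973]]
```

```bash
python3 - <<'E'
from h import *
import pickle;c=pickle.load(open("pics/w6.pkl","rb"));c2=pickle.load(open("pics/w2.pkl","rb"))
f=lambda U,V,z:atz(c,(260+(U+.5)/1.5556-.5,100+(V-290+.5)/1.5556-.5),z)
g=lambda U,V,z:atz(c2,(300+(U+.5)/2.8-.5,(V+.5)/2.8-.5),z)
tip=f(147,459,208);print("tip",tip)
for z in(180,189,198):
    a,b=f(165,454.5,z),f(388,449,z);d=b-a;y=np.arctan2(d[1],d[0]);m,n=(g(210,0,z)+g(290,0,z))/2,(g(440,275,z)+g(485,230,z))/2
    L=lambda p:(p-a)@np.array([-np.sin(y),np.cos(y),0])
    print(z,a.round(1),b.round(1),y.round(3),L(m),L(n))
y=-.15;u=np.array([np.cos(y),np.sin(y),0]);print("seat from tip",tip+50*u)
E
python3 go.py 365 285 259 -0.15
```

```text
tip [436.02032233 281.27181528 208.        ]
180 [451.9 271.8 180. ] [554.2 257.8 180. ] -0.136 6.239377250880683 4.101827425336507
189 [449.2 275.  189. ] [547.4 261.6 189. ] -0.136 -0.5254415771357807 -2.5959109844935426
198 [446.4 278.3 198. ] [540.6 265.5 198. ] -0.136 -7.290260405152238 -9.293649394323568
seat from tip [485.45887623 273.79990866 208.        ]
t 6.47 row [ 0.0083 -0.0133  0.0075] [ 0.0022 -0.0008 -0.0026] | mm 6.9 rows 0.2 pos [369.7 280.9 262. ] F [-0.   0.7 -3.6] gap 23.9
```

```bash
python3 go.py 488 269 258 -0.145
```

```text
t 6.47 row [0.0172 0.2966 0.0121] [ 0.0022 -0.0008 -0.0042] | mm 119.0 rows 2.9 pos [369.7 280.9 262. ] F [-0.   0.7 -3.6] gap 23.9
```

```bash
python3 -m handwheel '[[0.017,0.03,0.01,0.002,-0.001,-0.004,-1],[0.017,0.08,0.01,0.002,-0.001,-0.004,-1],[0.017,0.14,0.01,0.002,-0.001,-0.004,-1],[0.017,0.2,0.01,0.002,-0.001,-0.004,-1],[0.017,0.25,0.01,0.002,-0.001,-0.004,-1],[0.017,0.28,0.01,0.002,-0.001,-0.004,-1],[0.017,0.297,0.01,0.002,-0.001,-0.004,-1],[0.017,0.297,0.01,0.002,-0.001,-0.004,-1]]';python3 -m handwheel '[[0,0,0,0,0,0,-1],[0,0,0,0,0,0,-1],[0,0,0,0,0,0,-1],[0,0,0,0,0,0,-1]]'; python3 snap.py w7; python3 go.py 488 269 221 -0.145
python3 - <<'E'
from h import *
w=cv2.imread("pics/w7.png");s=camera("side")[95:195,170:280,::-1]
cv2.imwrite("pics/c7.png",np.hstack([cv2.resize(w,(400,300)),cv2.resize(s,(330,300),interpolation=2)]))
E
```

```text
time: 7.13
position: [489.4, 268.6, 258.6]
orientation: [0.757, 0.653, 0.0, 0.001]
force: [0.3, -0.4, -4.2]
finger_gap: 23.9
grasp_force: 30.0
time: 7.47
position: [487.1, 270.0, 258.9]
orientation: [0.756, 0.655, -0.0, 0.0]
force: [0.7, 0.4, -4.2]
finger_gap: 24.1
grasp_force: 30.0
t 7.52 row [-0.002   0.002   0.0947] [0.0001 0.0001 0.0004] | mm 37.9 rows 0.9 pos [487.3 269.9 258.9] F [-0.1  0.4 -3.7] gap 24.0
```

View pics/c7.png

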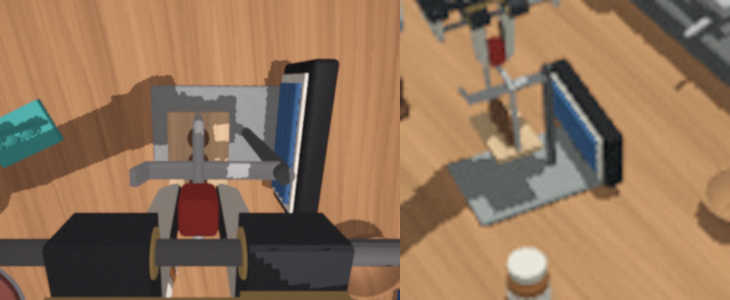

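```bash
python3 -m handwheel '[[0,0,0.04,0,0,0,-1],[0,0,0.075,0,0,0,-1],[0,0,0.09,0,0,0,-1],[0,0,0.09,0,0,0,-1],[0,0,0.09,0,0,0,-1],[0,0,0.09,0,0,0,-1]]';python3 -m handwheel '[[0,0,0.003,0,0,0,-1],[0,0,0.005,0,0,0,-1],[0,0,0.005,0,0,0,-1],[0,0,0.005,0,0,0,-1]]'
```

```text
time: 8.07
position: [488.7, 269.6, 223.6]
orientation: [0.756, 0.654, 0.001, 0.001]
force: [-0.6, 0.2, -3.2]
finger_gap: 23.8
grasp_force: 30.0
time: 8.4
position: [488.1, 269.5, 220.9]
orientation: [0.756, 0.654, 0.0, 0.0]
force: [0.6, -0.5, -4.9]
finger_gap: 23.7
grasp_force: 30.0
```

```bash
python3 -m handwheel '[[0,0,0.002,0,0,0,-1],[0,0,0.004,0,0,0,-1],[0,0,0.004,0,0,0,-1],[0,0,0.004,0,0,0,-1]]';python3 -m handwheel '[[0,0,0.002,0,0,0,-1],[0,0,0.003,0,0,0,-1],[0,0,0.003,0,0,0,-1],[0,0,0.003,0,0,0,-1]]'
```

```text
time: 8.73
position: [488.3, 269.5, 220.0]
orientation: [0.756, 0.654, 0.0, 0.0]
force: [-1.0, -0.8, 2.5]
finger_gap: 23.8
grasp_force: 30.0
time: 9.07
position: [488.3, 269.5, 219.8]
orientation: [0.756, 0.654, 0.001, 0.0]
force: [-3.2, -1.0, 8.8]
finger_gap: 23.9
grasp_force: 30.0
```

```bash
python3 -m handwheel '[[0,0,-0.003,0,0,0,-1],[0,0,-0.003,0,0,0,-1],[0,0,-0.003,0,0,0,-0.6],[0,0,-0.003,0,0,0,-0.4],[0,0,-0.003,0,0,0,-0.25],[0,0,-0.003,0,0,0,-0.15],[0,0,-0.003,0,0,0,-0.1],[0,0,-0.003,0,0,0,-0.1]]';python3 -m handwheel '[[0,0,0,0,0,0,-0.1],[0,0,0,0,0,0,-0.1],[0,0,0,0,0,0,-0.1]]'; python3 snap.py w8
```

```text
time: 9.73
position: [488.2, 269.5, 218.9]
orientation: [0.756, 0.654, -0.0, 0.001]
force: [-0.5, 0.2, 0.6]
finger_gap: 41.4
grasp_force: 0.0
time: 9.98
position: [488.1, 269.4, 219.1]
orientation: [0.756, 0.654, -0.0, 0.0]
force: [-0.3, 0.8, -0.3]
finger_gap: 41.7
grasp_force: 0.0
```

```bash
python3 -m handwheel '[[0,0,-0.02,0,0,0,-0.1],[0,0,-0.05,0,0,0,-0.1],[0,0,-0.1,0,0,0,-0.1],[0,0,-0.16,0,0,0,-0.1],[0,0,-0.23,0,0,0,-0.1],[0,0,-0.23,0,0,0,-0.1]]'; python3 -m handwheel '[[0,0,0,0,0,0,-1],[0,0,0,0,0,0,-1],[0,0,0,0,0,0,-1],[0,0,0,0,0,0,-1]]';python3 snap.py w9
python3 - <<'E'
from h import *
w=cv2.imread("pics/w9.png");s=camera("side")[95:195,170:280,::-1]
cv2.imwrite("pics/c9.png",np.hstack([cv2.resize(w,(400,300)),cv2.resize(s,(330,300),interpolation=2)]))
E
python3 go.py 475 0 310 0.3
```

```text
time: 10.53
position: [491.0, 270.1, 317.4]
orientation: [0.756, 0.654, 0.006, 0.002]
force: [2.1, 0.2, 0.8]
finger_gap: 41.7
grasp_force: 0.0
time: 10.87
position: [487.3, 269.3, 310.0]
orientation: [0.756, 0.654, -0.001, 0.0]
force: [-0.4, -0.4, -0.0]
finger_gap: 19.4
grasp_force: 0.0
t 10.97 row [-0.6708  0.066   0.0018] [-0.0004  0.0005 -0.1416] | mm 269.6 rows 6.5 pos [487.6 269.3 310.2] F [0.1 0.6 0.6] gap 11.9
```

View pics/c9.png

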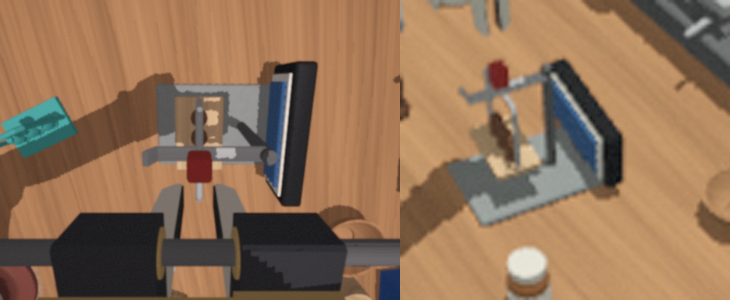

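```bash
python3 go.py 475 -20 300 -0.85; python3 -m handwheel '[[-0.1,0,0,0,0,0.03,-1],[-0.2,0.02,0,0,0,0.06,-1],[-0.3,0.03,0,0,0,0.1,-1],[-0.4,0.04,0,0,0,0.13,-1],[-0.5,0.05,0,0,0,0.16,-1],[-0.6,0.06,0,0,0,0.19,-1],[-0.7,0.07,0.01,0,0,0.22,-1],[-0.72,0.07,0.02,0,0,0.225,-1]]'; python3 -m handwheel '[[0,0,0,0,0,0,-1],[0,0,0,0,0,0,-1]]';python3 go.py 474 -290 240 -1.47
```

```text
t 10.97 row [-0.7203  0.0733  0.0269] [-0.      0.0007  0.2245] | mm 289.8 rows 6.9 pos [487.6 269.3 310.2] F [0.1 0.6 0.6] gap 11.9
time: 11.63
position: [473.0, -27.7, 304.1]
orientation: [0.939, 0.345, 0.0, 0.003]
force: [-1.1, -0.9, -0.3]
finger_gap: 0.4
grasp_force: 0.0
time: 11.8
position: [474.1, -18.8, 302.9]
orientation: [0.936, 0.352, -0.0, -0.0]
force: [0.4, 0.7, 0.3]
finger_gap: 0.6
grasp_force: 0.0
t 11.8 row [-0.447   0.5099  0.1571] [-0.0002  0.0002  0.197 ] | mm 278.4 rows 6.7 pos [474.1 -18.8 302.9] F [0.4 0.7 0.3] gap 0.6
```

```bash
python3 -m handwheel '[[-0.07,0.08,0.02,0,0,0.03,-1],[-0.14,0.16,0.05,0,0,0.06,-1],[-0.21,0.24,0.08,0,0,0.1,-1],[-0.28,0.32,0.1,0,0,0.13,-1],[-0.35,0.4,0.13,0,0,0.16,-1],[-0.42,0.48,0.15,0,0,0.19,-1],[-0.447,0.51,0.157,0,0,0.197,-1],[-0.447,0.51,0.157,0,0,0.197,-1]]'; python3 -m handwheel '[[0,0,0,0,0,0,-1],[0,0,0,0,0,0,-1],[0,0,0,0,0,0,-1]]';python3 snap.py w10
cat > y.py <<'E'
from h import *;import pickle,sys
for n in sys.argv[1:]:
    a=cv2.imread(f"pics/{n}.png");h=cv2.cvtColor(a,40);m=((abs(h[...,0].astype(int)-25)<6)&(h[...,1]>150)&(h[...,2]>70)).astype(np.uint8)
    k,l,s,c=cv2.connectedComponentsWithStats(m)
    for i in range(1,k):
        if s[i,4]>300:
            cs=cv2.findContours((l==i).astype(np.uint8),0,2)[0][0];q=cv2.minAreaRect(cs);bx=cv2.boxPoints(q)
            print(n,s[i],c[i].round(1),np.round(q[2],1))
            cm=pickle.load(open(f"pics/{n}.pkl","rb"));print([atz(cm,p,113).round(1).tolist() for p in bx],atz(cm,c[i],113).round(1))
E
python3 y.py w10; python3 go.py 474 -290 160 -1.475
```

```text
time: 12.47
position: [473.4, -295.3, 239.5]
orientation: [0.999, 0.048, -0.001, 0.002]
force: [-0.4, 1.0, 0.2]
finger_gap: -0.0
grasp_force: 0.0
time: 12.72
position: [475.7, -287.9, 240.5]
orientation: [0.999, 0.053, 0.001, -0.001]
force: [0.1, -0.1, -0.3]
finger_gap: 0.6
grasp_force: 0.0
w10 [ 230  176   56   42 1337] [252.8 196.7] 2.4
[[456.5, -269.2, 113.0], [492.6, -267.5, 113.0], [495.5, -313.9, 113.0], [459.5, -317.2, 113.0]] [ 475.9 -287.8  113. ]
t 12.77 row [-0.0044  0.0044  0.2018] [-0.0003 -0.0004  0.003 ] | mm 80.7 rows 1.9 pos [ 475.5 -288.2  240.7] F [ 0.2 -0.  -0.2] gap 0.4
```

```bash
python3 go.py 472 -291 143 -1.475; python3 -m handwheel '[[-0.009,0.007,0.08,0,0,0.003,-1],[-0.009,0.007,0.16,0,0,0.003,-1],[-0.009,0.007,0.22,0,0,0.003,-1],[-0.009,0.007,0.244,0,0,0.003,-1],[-0.009,0.007,0.244,0,0,0.003,-1],[-0.009,0.007,0.244,0,0,0.003,-1],[-0.009,0.007,0.244,0,0,0.003,-1]]';python3 go.py 472 -291 120 -1.475
```

```text
t 12.77 row [-0.0097  0.0064  0.2443] [-0.0003 -0.0004  0.003 ] | mm 97.8 rows 2.3 pos [ 475.5 -288.2  240.7] F [ 0.2 -0.  -0.2] gap 0.4
time: 13.35
position: [471.9, -294.6, 144.9]
orientation: [0.999, 0.046, 0.002, 0.001]
force: [0.5, 0.2, 1.0]
finger_gap: 0.7
grasp_force: 0.0
t 13.35 row [ 0.0008 -0.0091  0.0621] [ 0.0009 -0.001  -0.0013] | mm 25.1 rows 0.6 pos [ 471.9 -294.6  144.9] F [0.5 0.2 1. ] gap 0.7
```

```bash
python3 -m handwheel '[[0,-0.003,0.015,0,0,0,-1],[0,-0.003,0.03,0,0,0,-1],[0,-0.003,0.03,0,0,0,-1],[0,-0.003,0.03,0,0,0,-1]]';python3 go.py 472 -291 120 -1.475;python3 -m handwheel '[[0,0,0.01,0,0,0,-1],[0,0,0.02,0,0,0,-1],[0,0,0.03,0,0,0,-1],[0,0,0.03,0,0,0,-1],[0,0,0.03,0,0,0,-1]]';python3 go.py 472 -291 105 -1.475
```

```text
time: 13.68
position: [471.1, -293.7, 131.8]
orientation: [0.999, 0.045, 0.001, 0.001]
force: [-0.4, -1.0, 3.4]
finger_gap: 0.7
grasp_force: 1.8
t 13.68 row [ 0.0028 -0.0066  0.0295] [ 0.0007 -0.0005 -0.0017] | mm 12.1 rows 0.3 pos [ 471.1 -293.7  131.8] F [-0.4 -1.   3.4] gap 0.7
time: 14.1
position: [469.6, -293.8, 119.4]
orientation: [0.999, 0.045, -0.001, 0.001]
force: [-3.1, -1.1, 5.6]
finger_gap: 0.2
grasp_force: 2.5
t 14.1 row [ 0.0067 -0.0064  0.0361] [ 0.0004  0.0003 -0.0019] | mm 14.9 rows 0.4 pos [ 469.6 -293.8  119.4] F [-3.1 -1.1  5.6] gap 0.2
```

```bash
python3 -m handwheel '[[0,0,0.01,0,0,0,-1],[0,0,0.02,0,0,0,-1],[0,0,0.03,0,0,0,-1],[0,0,0.037,0,0,0,-1],[0,0,0.037,0,0,0,-1],[0,0,0.037,0,0,0,-1],[0,0,0.037,0,0,0,-1]]';python3 go.py 472 -291 101 -1.475
```

```text
time: 14.68
position: [468.8, -293.9, 104.8]
orientation: [0.999, 0.045, -0.001, 0.001]
force: [-5.3, -1.6, 6.7]
finger_gap: 0.6
grasp_force: 3.2
t 14.68 row [ 0.0086 -0.0065  0.0095] [ 0.0003  0.0007 -0.0021] | mm 5.8 rows 0.1 pos [ 468.8 -293.9  104.8] F [-5.3 -1.6  6.7] gap 0.6
```

```bash
python3 -m handwheel '[[-0.003,0,0.005,0,0,0,-1],[-0.006,0,0.009,0,0,0,-1],[-0.006,0,0.009,0,0,0,-1],[-0.006,0,0.009,0,0,0,-1],[-0.006,0,0.009,0,0,0,-1]]';python3 snap.py w11;python3 go.py 469 -291 101 -1.475;python3 y.py w11
python3 - <<'E'
from h import *
# triangulate pad and gauge in top/side views by colour
for n in("top","side"):
    a=camera(n)[:,:,::-1].copy();cv2.imwrite(f"pics/{n}11.png",a);h=cv2.cvtColor(a,40)
    for nm,lo,hi in(("yel",(20,150,90),(32,255,255)),("grn",(45,80,40),(80,255,255)),("red",(172,120,50),(180,255,255))):
        k,l,s,c=cv2.connectedComponentsWithStats(cv2.inRange(h,lo,hi))
        print(n,nm,[(s[i].tolist(),c[i].round(1).tolist()) for i in range(1,k) if s[i,4]>2])
E
```

```text
time: 15.1
position: [468.5, -294.0, 101.6]
orientation: [0.999, 0.045, 0.001, 0.001]
force: [-0.8, -1.0, 6.1]
finger_gap: 0.5
grasp_force: 3.3
t 15.15 row [ 0.0019 -0.0072  0.0017] [ 0.0006 -0.0005 -0.0018] | mm 3.0 rows 0.1 pos [ 468.5 -293.9  101.7] F [-2.7 -0.7  6.9] gap 0.3
w11 [ 205  196   90   76 3661] [246.6 224.1] -0.0
[[471.2, -272.3, 113.0], [506.5, -270.5, 113.0], [509.8, -308.0, 113.0], [474.8, -312.4, 113.0]] [ 495.4 -289.1  113. ]
top yel [([389, 226, 14, 11, 83], [394.8, 230.5])]
top grn [([380, 224, 2, 2, 3], [380.7, 224.3]), ([0, 365, 64, 19, 785], [33.6, 375.9])]
top red [([328, 93, 1, 3, 3], [328.0, 94.0]), ([370, 95, 2, 4, 6], [370.7, 96.2]), ([324, 96, 3, 3, 4], [324.8, 97.0]), ([367, 99, 2, 3, 3], [367.7, 100.0]), ([366, 109, 2, 3, 3], [366.7, 110.0]), ([318, 111, 2, 3, 3], [318.3, 112.0]), ([369, 112, 3, 2, 3], [370.0, 112.3]), ([368, 115, 3, 1, 3], [369.0, 115.0]), ([318, 117, 2, 3, 3], [318.7, 118.0]), ([371, 124, 1, 3, 3], [371.0, 125.0]), ([319, 128, 2, 2, 3], [319.3, 128.3]), ([318, 131, 4, 6, 8], [319.5, 133.5]), ([365, 131, 3, 2, 3], [366.0, 131.3]), ([
[... 1163 characters left out ...]
265, 4, 3, 5], [31.8, 265.8]), ([38, 264, 2, 5, 5], [38.2, 266.0]), ([42, 265, 3, 4, 6], [43.5, 266.7]), ([18, 267, 3, 5, 6], [18.5, 269.2]), ([29, 268, 3, 1, 3], [30.0, 268.0])]
side yel []
side grn []
side red [([59, 56, 3, 2, 3], [60.0, 56.7]), ([46, 61, 3, 1, 3], [47.0, 61.0]), ([41, 74, 2, 3, 3], [41.7, 75.0]), ([43, 78, 2, 4, 4], [43.5, 79.5]), ([45, 83, 4, 8, 8], [46.6, 86.5]), ([53, 101, 2, 4, 4], [53.5, 102.5]), ([57, 111, 2, 3, 3], [57.7, 112.0]), ([394, 183, 7, 6, 7], [397.0, 185.4]), ([402, 189, 4, 4, 4], [403.5, 190.5]), ([407, 193, 4, 4, 4], [408.5, 194.5]), ([412, 198, 10, 8, 12], [416.5, 201.5]), ([423, 206, 4, 4, 4], [424.5, 207.5]), ([428, 210, 14, 13, 16], [434.6, 215.8])]
```

```bash
cat > th.py <<'E'
from h import *;import pickle,sys
from scipy.optimize import least_squares
def edge(n):
    a=cv2.imread(f"pics/{n}.png");h=cv2.cvtColor(a,40);m=((abs(h[...,0].astype(int)-25)<6)&(h[...,1]>150)&(h[...,2]>70)).astype(np.uint8)
    k,l,s,c=cv2.connectedComponentsWithStats(m);i=1+s[1:,4].argmax();m=l==i
    r=np.arange(m.shape[0]);x0,x1=s[i,0],s[i,0]+s[i,2]
    # upper edge row near several columns, left/right edges in upper rows
    cols=np.arange(x0+8,x1-8);top=np.array([m[:,q].argmax() for q in cols])
    rows=np.arange(s[i,1]+4,s[i,1]+16);L=np.array([m[q].argmax() for q in rows]);Rr=np.array([m.shape[1]-m[q][::-1].argmax() for q in rows])
    pt=np.polyfit(cols,top-.5,1);pl=np.polyfit(rows,L-.5,1);pr=np.polyfit(rows,Rr-.5,1)
    def X(p):
        v=200.
        for _ in range(20):u=np.polyval(p,v);v=np.polyval(pt,u)
        return u,v
    return pickle.load(open(f"pics/{n}.pkl","rb")),np.array([X(pl),X(pr)])
def model(c,x,y,yaw,th):
    b=.26-th;P=np.array([[-97.5*np.cos(b)+6*np.sin(b),s*25,76+97.5*np.sin(b)+6*np.cos(b)] for s in(1,-1)])
    return proj(c,R.from_euler("z",yaw).apply(P)+[x,y,0])
E0=edge("w10");E1=[edge(n) for n in sys.argv[1:]]
f=lambda q:np.r_[(model(E0[0],*q[:3],0)-E0[1]).ravel(),*[(model(e[0],*q[:3],t)-e[1]).ravel() for e,t in zip(E1,q[3:])]]
r=least_squares(f,[590,-280,.095]+[.2]*len(E1));print(r.x.round(3),r.fun.round(1))
H=r.x;print("level pad centre",H[0]-120*np.cos(H[2]),H[1]-120*np.sin(H[2]))
E
python3 th.py w11
```

```text
[ 5.82212e+02 -2.85206e+02  1.60000e-02  5.72000e-01] [-6.3  2.4  6.7 -0.1 -3.  -2.1  2.7  0.9]
level pad centre 462.22739750393146 -287.1446086686064
```

Run:
```python
import cv2,numpy as np
for n,(r0,r1,c0,c1,st) in {"w10":(165,225,222,296,3),"w11":(170,280,195,305,5)}.items():
    h=cv2.cvtColor(cv2.imread(f"pics/{n}.png"),40).astype(int)
    print(n)
    for r in range(r0,r1,st):
        print(r,"".join(("Y" if v>150 else "y") if abs(H-25)<7 and S>110 and v>60 else ("G" if 40<H<85 and S>90 else ("r" if (H<5 or H>172) and S>110 else ("w" if S<50 and v>140 else ("." if v>70 else "#")))) for H,S,v in h[r,c0:c1:(2 if n=="w11" else 1)]))
```

```text
w10
165 ............yyyyyyyyy..................................wwwwwwwww..........
168 ........yYYYYYYYYYYYYYYYYYYYYYYYYYYYYYYYYYYYYYYYYYYYYYYYYYYYYYYY.w........
171 .......yYYYYYYYYYYYYYYYYYYYYYYYYYYYYYYYYYYYYYYYYYYYYYYYYYYYYYYYYY.........
174 .......yYYYYYYYYYYYYYYYYYYYYYYYYYYYYYYYYYYYYYYYYYYYYYYYYYYYYYYYYYy........
177 .......yyyYYYYYyyYYYYYYYYYyyyyyyyyyyyyyYYYYYYYYYYYYYYYYYYYYYYYYYYy........
180 ........yyYYYYyyyyyyyyyyyyyyyyyyyyyyyyyyyyyyyyYYYYYYYYYYYYYYYYYYYy........
183 ........yyyyyyyyyyyyyyyyyyyyyyyyyyyyyyyyyyyyyyyyyYYyyYYYYYYYYYYYy.........
186 ........yyyyyyyyyyyyyyyyyyyyyyyyyyyyyyyyyyyyyyyyyyyyyyyyyyyyyyyyy.........
189 ........yyyyyyyyyyyyyyyyyyyyyyyyyyyyyyyyyyyyyyyyyyYyyyyyyyyyyyyyy.........
192 ........yyyyyyyyyyyyyyyyyyyyyyyyyyyyyyyyyyyyyyyYYYYYYYYYYYYYYYYYY.........
195 .......yyyyyyyyyyyyyyyyyyyyyyyyyyyyyyyyyyyyyyyyyyyyYyyyyYYYYYYYYy.........
198 .......yyyyyyyyyyyyyyyyyyyyyyyyyyyyyyyyyyyyyyyyyyyyyyyyyyyyyyyyyy.........
201 .......yyyyyyyyyyyyyyyyyyyyyyyyyyyyyyyyyyyyyyyyyYYYYYYyyyyyyyyyyy.........
204 .......yyyyyyyyyyyyyyyyyyyyyyyyyyyyyyyyyyyyyyyyYYYYYYYYYYYYYYYYYY
[... 1107 characters left out ...]
yyyyyyyyyyyyyyyyyyyyyyyyyyyyyyyyyyyywwww
225 .....yyyyyyyyyyyyyyyyyyyyyyyyyyyyyyyyyyyyyyyyyyyyy.wwww
230 .....yyyyyyyyyyyyyyyyyyyyyyyyyyyyyyyyyyyyyyyyyyyyy.wwww
235 .....yyyyyyyyyyyyyyyyyyy....yyy.....yyyyyyyyyyyyyy.wwww
240 .....yyyyyyyyyyyy...........#y#...........yyyyyyyy.wwww
245 ......yyyyyyyyy.............#y#..............yyyyY.wwww
250 ......yyyyyyyy..............#y#..............yyyyY.....
255 ......yyyyyyy...............#y#...............yyYYy....
260 ......yyyyyy................#y#................yyY.....
265 ......yyyyyy................#y##................yy.....
270 .......yyyy.................#y##.......................
275 ##########################..####.######################
```

Run:
```python
from h import *;import pickle
from scipy.optimize import least_squares
c0,c1=[pickle.load(open(f"pics/{n}.pkl","rb")) for n in("w10","w11")]
def model(c,x,y,yaw,th,rs=(97.5,142.5),hz=6):
    b=.26-th;P=np.array([[-r*np.cos(b)+hz*np.sin(b),s*25,76+r*np.sin(b)+hz*np.cos(b)] for r in rs for s in(1,-1)])
    return proj(c,R.from_euler("z",yaw).apply(P)+[x,y,0])
o0=np.array([[229,166.8],[287.5,166.8],[229,217.7],[287,217.7]])
r=least_squares(lambda q:(model(c0,*q,0)-o0).ravel(),[590,-280,.095]);print(r.x.round(3),r.fun.round(1))
for t in(.2,.23,.26,.29,.32):
    m=model(c1,*r.x,t);k=(250-m[0,1])/(m[2,1]-m[0,1]);w=m[1]-m[0],m[3]-m[2]
    print(t,m.round(1).tolist(),"w top/250",w[0][0].round(1),(w[0]+(w[1]-w[0])*k)[0].round(1),"sideface bottom row",model(c1,*r.x,t,(97.5,),-6)[:,1].round(1))
for n in("w10","w11"):
    h=cv2.cvtColor(cv2.imread(f"pics/{n}.png"),40).astype(int);H,S,V=h[...,0],h[...,1],h[...,2]
    print(n)
    for nm,m in(("g",(H>40)&(H<90)&(S>70)),("r",((H<6)|(H>170))&(S>110))):
        k,l,s,c=cv2.connectedComponentsWithStats(m.astype(np.uint8));print(nm,[s[i].tolist() for i in range(1,k) if s[i,4]>8][:8])
h=cv2.cvtColor(cv2.imread("pics/w11.png"),40).astype(float)
sat=h[...,1]
for a in(200,205,210,215,220,225,230,240,250):
    g=np.diff(sat[a-1:a+2].mean(0));print(a,[round(float((np.arange(i-4,i+5)*abs(g[i-4:i+5])).sum()/abs(g[i-4:i+5]).sum()+.5),1) for i in(195+g[195:215].argmax(),283+g[283:303].argmin())])
```

```text
[ 5.93899e+02 -2.80110e+02  1.04000e-01] [-0.1 -0.9  0.  -0.8 -0.1  0.9  0.3  1. ]
0.2 [[200.3, 203.6], [299.4, 202.2], [204.4, 285.5], [298.0, 284.2]] w top/250 99.1 96.0 sideface bottom row [198.4 197.1]
0.23 [[201.2, 202.5], [298.6, 201.2], [205.5, 282.0], [297.0, 280.7]] w top/250 97.4 93.8 sideface bottom row [196.8 195.6]
0.26 [[202.0, 201.3], [297.8, 200.0], [206.6, 278.4], [296.0, 277.2]] w top/250 95.8 91.7 sideface bottom row [195.1 193.9]
0.29 [[202.9, 200.0], [297.1, 198.7], [207.6, 274.8], [295.0, 273.6]] w top/250 94.3 89.7 sideface bottom row [193.4 192.1]
0.32 [[203.6, 198.5], [296.4, 197.3], [208.5, 271.1], [294.1, 269.9]] w top/250 92.8 87.7 sideface bottom row [191.5 190.3]
w10
g []
r [[223, 122, 2, 18, 24]]
w11
g [[173, 126, 15, 39, 258]]
r [[183, 123, 14, 34, 195]]
200 [204.2, 295.5]
205 [202.8, 297.0]
210 [203.2, 296.7]
215 [203.4, 296.1]
220 [203.5, 295.7]
225 [203.7, 295.5]
230 [203.9, 295.4]
240 [204.5, 294.9]
250 [204.8, 295.2]
```

```bash
python3 -m handwheel '[[0,0,0.001,0,0,0,-1],[0,0,0.001,0,0,0,-1],[0,0,0.001,0,0,0,-1],[0,0,0.001,0,0,0,-1],[0,0,0.001,0,0,0,-1],[0,0,0.001,0,0,0,-1]]'; python3 go.py 469 -291 101 -1.475
python3 - <<'E'
from h import *
P=proj(cam("side"),[488,269,216])[0];print(P)
a=camera("side")[:,:,::-1].copy();h=cv2.cvtColor(a,40);H,S=h[...,0].astype(int),h[...,1]
m=(((H<8)|(H>172))&(S>150)).astype(np.uint8);x,y=P.astype(int);q=np.argwhere(m[y-15:y+15,x-15:x+15]);print(q.mean(0)+[y-15,x-15],len(q))
E
```

```text
time: 15.75
position: [468.5, -293.9, 101.3]
orientation: [0.999, 0.045, 0.001, 0.001]
force: [-2.4, 0.1, 5.9]
finger_gap: 0.2
grasp_force: 3.4
t 15.75 row [ 0.0019 -0.0071  0.0008] [ 0.0006 -0.0005 -0.0018] | mm 3.0 rows 0.1 pos [ 468.5 -293.9  101.3] F [-2.4  0.1  5.9] gap 0.2
[201.90476557 118.73935944]
[119.17073171 202.6097561 ] 41
```

Knob is where it should be on the hook, and the paddle is level by height, force and camera fit. Handing in.

```bash
python3 -c "
from station import workorder
print(workorder.close_job())"
```

```text
the job is handed in; nothing more can be done
None
```

The carrier hangs upright on the hook and is released. The closed fingertips hold the paddle at about level: tips at 82 mm, about 6 N, and camera fit agrees. It never came near the bottom stop. The job was handed in at about 16 s; no verdict was returned.

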